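# Feed a medallion to its mark with the sprung slide gauge

## Robot

A 6-joint arm with a two-finger parallel gripper is mounted at the origin on the work surface. World frame = base frame: x ahead of the robot, y to its left, z up, the work surface at z = 0. Lengths are in m, angles in rad, forces in N, time in s.
With the tool pointing down it reaches from about 0.35 to 0.85 m from the base axis. Payload 8.1 kg.
Tool frame: the origin (TCP) lies on the centre line of the jaws, within the pads' length; the fingertips stand robot.tips_ahead ahead of it and the grasp point (between the pads) lies 6 mm ahead of it (robot.tips_ahead is the distance from the TCP to the fingertips, in m); z points along the fingers, y is the line along which they close (so a half turn about z gives the same grasp; the last joint's range is limited). The gripper opens to 93 mm and grips with 3 to 60 N. Pads are 15 mm wide; open, the fingers measure 128 mm over their backs; the gripper's body (75 mm by 188 mm) begins 65 mm behind the grasp point.
Start: joints at [1.212, 0.13, 1.488, -0, 1.523, -0.085], TCP at [0.162, 0.578, 0.244] pointing down, gripper open.
Joint ranges: [-2.96, 2.96], [-0.89, 2.26], [0.02, 2.5], [-1.34, 4.48], [0, 2.73], [-2.66, 2.66]. Speed limits (rad/s): [2.39, 2.39, 2.79, 3.14, 3.14, 3.14].

## Interface

Orientations are given as a rotation vector (axis times angle).
In Python, from plant import robot gives the robot as it stands.
- The arm moves only by the tool apply_moves, never from a script. Its arguments are lists of equal length, an entry for each row: "delta_pos": the shift along the tool's x, y, z in cm, a list of three; "twist": the turn about the tool's z in rad. A call has 1 to 8 rows; each row shifts and turns the commanded pose from where the row before left it, along the tool's axes as they then stand; what a row does not reach is not made up. A row lasts 1/8 s, in which the tool goes at most 62.5 mm and 10.7 degrees, less where a joint would pass 70% of its speed; a pose out of reach is approached as far as the arm can. A call with a gripper value outside its range is refused whole. "gripper" is the finger opening in cm, from 0 to 9.3, set as the call begins (left out, the last holds). The fingers move at their own pace and stop on an object; "squeeze" is the grip in N (left out, the last holds). Time passes only in rows, so rows that do not move let the fingers close. It gives the time, the measured TCP pose, the force, the opening and the grip force at its end, in the units of the state.
- robot.read_state(): the state, without advancing time (a new reading comes with each control period).
- robot.read_camera(name): name is "scene" or "top" or "wrist"; returns a dict with "frame" (384x512x3 uint8, red, green, blue), "vertical_fov" (degrees; the focal length in pixels is half the picture's height over the tangent of half this angle, whatever the lens; pixels are square), "cx", "cy" (the principal point, pixels), "R" (3x3) and "t" (3): a world point X has camera coordinates R X + t. Camera axes: x right, y down, z forward; pixel columns grow to the right and rows downward; lengths in m; the calibration is good to about 2 mm. A picture is of the moment at which its call begins. There is no depth.
- robot.close_job(): hands the job in; it is judged then, once.
The state is a dict: "t": time; "q": joint angles; "dq": joint speeds; "joint_torque": joint torques, N m; "tool_pos": TCP position; "orientation": TCP orientation; "force": force on the tool from outside, world axes, zero at the start; "wrist_torque": the same for the moment, N m; "opening": finger opening in m; "gripper_force": force on a finger pad.
Only numpy, scipy, OpenCV 4.12 (cv2) and the standard library are available. Lean on these libraries where they do the work, as an engineer would, in place of code of your own. Each camera call takes 0.05 s, during which the arm holds its last target. There are 200 camera calls.

## Task

Clear the glaze jar out of the gauge's lane and stand it on the round cork mat. Then draw the sprung slide out by its upright tab until its pointer is level with the mark for the medallion that lies in the lane (the broad plate for the large medallion, the slim post for the small one), without overrunning it, pause there a moment, and ease the slide all the way back home without letting it snap, so that the medallion stays behind at the mark. Only the slide may move that medallion: keep the gripper off both medallions, and leave the spare medallion, the tool tin and the bowl where they are.

Things in the scene. Friction and masses are not known exactly. Their poses are not given: they have to be found in the camera images.
- gauge: feed gauge fixed to the table: plywood board, x -70 to 190, y -280 to 200 mm, top at z 15 mm. Origin: underside, on the lane's centre line; +y is the lane and pull direction. Rails 8 mm wide, 12 mm high, inner faces at x ±47 mm, y -155 to 190 mm, lane between. Grey spring housing x ±40, y -275 to -155 mm, top at z 55 mm. Spare medallion's place: near x 120, y -100 mm
- slide (a joint): pull of the sprung steel slide along the gauge's +y, in m: 0 = fully home, 0.125 = end stop. The spring pulls it home with about 2.2 N at 0 and 55 N/m more; let go, it snaps back, faster the farther out it is
- slide_tab (a point): middle of the top edge of the back face (towards the housing) of the slide's upright pull tab, z 77 mm; moves with the slide. Tab 44 mm wide (x), 8 mm thick (y), standing clear above z 37 mm. At home its back face is 70 mm from the housing; only the slide's rod (10 mm, top z 32 mm) crosses that gap, so closed fingers can go down behind the tab and push it along +y
- slide_pointer (a point): middle of the front edge of the slide's pusher bar and pointer arms, 20 mm ahead (+y) of the tab's back face. The arms (top z 35 mm) reach over both rails; this front edge is the pointer line and also the face that pushes the medallion. Level with a mark = same y in the gauge's frame
- slim_mark: slim steel post 8 mm thick, 40 mm high, on the board outside the rail at gauge x -63 mm: the mark for the small medallion. Origin on its axis at its foot; axes parallel to the gauge's
- broad_mark: broad upright steel plate, 20 mm wide (x), 4 mm thick (y), 30 mm high, on the board outside the other rail at gauge x +70 mm: the mark for the large medallion. Origin at the middle of its foot; axes parallel to the gauge's
- large_medallion: flat fired clay disc, 84 mm diameter, 10 mm thick; lies in the lane or at the spare place. Origin: centre of its underside
- small_medallion: flat fired clay disc, 60 mm diameter, 10 mm thick; lies in the other of the two places. Origin: centre of its underside
- jar: closed glaze jar, 56 mm diameter, 90 mm high, about 0.25 kg, standing on the board in the lane ahead of the medallion. Origin: centre of its underside
- mat: round cork mat, 90 mm diameter, 4 mm thick, fixed on the table beyond the open end of the lane. Origin: centre of its underside, on the table
- tin: aluminium tin 60 mm diameter, 100 mm high, with modelling tools sticking up to 160 mm (within 25 mm of its axis), loose on the board, on the +x side of the lane, beside the housing or near the open end; must stay. Origin: centre of its underside
- bowl: purple plastic bowl, 84 mm diameter, 50 mm high, loose on the board, on the +x side of the lane, beside the housing or near the open end; must stay. Origin: centre of its underside

How it is judged:
On the way, in this order (a step that is already met when the one before it is completed fails the run):
1. the jar stands released on the cork mat while the slide is still home (horizontal distance between jar and mat below 0.025 m and height (world z) of jar below 0.009 m and angle between jar's own z axis and vertical below 0.1 rad and linear speed of jar below 0.03 m/s and contact force between the fingers and jar below 0.1 N and value of joint slide below 0.003 m), for 0.2 s.
2. the slide is paused with its pointer level (within 4 mm) with the mark for the medallion in the lane (((x of large_medallion in the frame of gauge between -0.035 and 0.035 m and y of slide_pointer in the frame of broad_mark between -0.004 and 0.004 m) or (x of small_medallion in the frame of gauge between -0.035 and 0.035 m and y of slide_pointer in the frame of slim_mark between -0.004 and 0.004 m)) and velocity of joint slide between -0.03 and 0.03 m/s), for 0.3 s.
3. the slide is back home and the medallion has stayed at the mark (value of joint slide below 0.003 m and ((x of large_medallion in the frame of gauge between -0.035 and 0.035 m and (y of large_medallion in the frame of broad_mark between 0.036 and 0.052 m and linear speed of large_medallion below 0.02 m/s)) or (x of small_medallion in the frame of gauge between -0.035 and 0.035 m and (y of small_medallion in the frame of slim_mark between 0.024 and 0.04 m and linear speed of small_medallion below 0.02 m/s)))), for 0.2 s.
At the end, for the whole second after the job is handed in: Jar upright on the mat (centres within 25 mm); slide home (3 mm); the lane's medallion at rest, its rear edge 6 mm short of to 10 mm past its mark; spare medallion within 10 mm, tin and bowl within 15 mm of their starts; all released (all of step 3 and horizontal distance between jar and mat below 0.025 m and height (world z) of jar below 0.009 m and angle between jar's own z axis and vertical below 0.1 rad and linear speed of jar below 0.03 m/s and contact force between the fingers and jar below 0.1 N and distance of each of tin, bowl from where it was at the start of the episode below 0.015 m and not ((x of large_medallion in the frame of gauge between -0.035 and 0.035 m and distance of small_medallion from where it was at the start of the episode above 0.01 m) or (x of small_medallion in the frame of gauge between -0.035 and 0.035 m and distance of large_medallion from where it was at the start of the episode above 0.01 m))); the robot touches nothing.
It fails at once if the slide overruns the right mark by more than 8 mm ((x of large_medallion in the frame of gauge between -0.035 and 0.035 m and y of slide_pointer in the frame of broad_mark above 0.008 m) or (x of small_medallion in the frame of gauge between -0.035 and 0.035 m and y of slide_pointer in the frame of slim_mark above 0.008 m)).
It fails at once if the slide snaps back (faster than 0.45 m/s) (velocity of joint slide below -0.45 m/s).
It fails at once if the robot presses on a medallion (contact force between any of the arm, the fingers and large_medallion above 1 N or contact force between any of the arm, the fingers and small_medallion above 1 N).
It fails at once if the tin or the bowl is tipped (angle between any of tin, bowl's own z axis and vertical above 0.3 rad).
It fails at once if the tin, the bowl or the spare medallion is shifted (distance of any of tin, bowl from where it was at the start of the episode above 0.015 m or ((x of large_medallion in the frame of gauge between -0.035 and 0.035 m and distance of small_medallion from where it was at the start of the episode above 0.01 m) or (x of small_medallion in the frame of gauge between -0.035 and 0.035 m and distance of large_medallion from where it was at the start of the episode above 0.01 m))).
It also fails if it takes over 59 s, if anything falls off the work surface, if the arm or the gripper's body presses on something with over 40 N, if the wrist force passes 120 N, or if a joint passes its speed limit or range.

## Working session

There is one attempt and no reset: what is moved stays moved. The work goes in short steps, Python scripts to look and compute and a tool call to move; the robot and the scene stay as the last step left them, time stands still between calls to the robot, and variables do not carry over. Pictures are saved under pics/ and viewed, at most 11 in all, crops included, and the job is handed in when it is done.

Besides the shell and the picture viewer there is one more tool, called after ">>>" by a JSON object that holds its "op" and its "data". apply_moves: Moves the arm, as the interface text tells. Its arguments: {"type":"object","properties":{"delta_pos":{"type":"array"},"twist":{"type":"array"},"gripper":{"type":"number"},"squeeze":{"type":"number"}},"required":["delta_pos","twist"]}

```bash
mkdir -p pics; ls
python3 - <<'E'
from plant import robot
import cv2,pickle
s=robot.read_state();print(s, robot.tips_ahead)
d={}
for n in("scene","top"):
    c=robot.read_camera(n);d[n]=c;cv2.imwrite(f"pics/{n}0.png",c["frame"][:,:,::-1]);print(n,c["vertical_fov"],c["cx"],c["cy"],c["R"],c["t"], [k for k in c])
pickle.dump(d,open("cams0.pkl","wb"))
E
```

```text
pics
{'t': 0.0, 'q': array([ 1.21160150e+00,  1.31165244e-01,  1.48927030e+00,  1.47387752e-05,
        1.52298791e+00, -8.53729714e-02]), 'dq': array([ 6.50295022e-05, -1.99789835e-04, -1.46481064e-03,  1.78553224e-03,
       -2.92672025e-04, -1.21262438e-04]), 'joint_torque': array([ 2.01740186e-03, -5.59826839e+01, -4.91780198e+01,  7.71782384e-02,
        3.53160454e-02, -1.30742396e-04]), 'tool_pos': array([0.16202276, 0.5771716 , 0.2425899 ]), 'orientation': array([-4.28719787e-01, -3.11177922e+00,  2.79957862e-03]), 'force': array([-0.34542366,  0.26534544, -0.60034925]), 'wrist_torque': array([0.0312083 , 0.01821934, 0.0365162 ]), 'gripper_force': 0.0, 'opening': 0.09299196185319325} 0.025
scene 43.50196075578996 257.1694142621859 185.23381415992068 [[ 0.86155212  0.5074643   0.01441956]
 [ 0.37764812 -0.62165606 -0.68624022]
 [-0.33927841  0.59667724 -0.72723204]] [-0.48899358 -0.1259073   1.16992678] ['frame', 'vertical_fov', 'cx', 'cy', 'R', 't']
top 42.2029370550972 252.90832495561344 201.27067330053384 [[ 0.00626897 -0.99963783 -0.02617081]
 [-0.99240341 -0.0030037  -0.12298965]
 [ 0.1228665   0.02674302 -0.99206282]] [0.04188845 0.57856145 1.08302231] ['frame', 'vertical_fov', 'cx', 'cy', 'R', 't']
```

View pics/scene0.png

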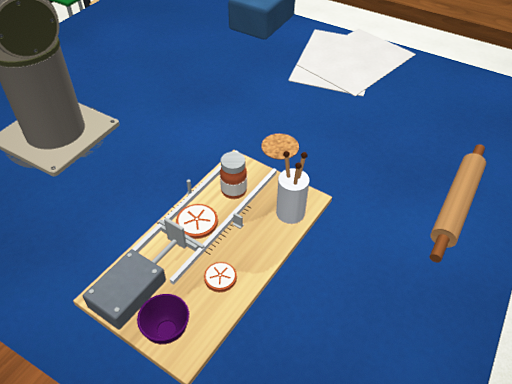

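View pics/top0.png

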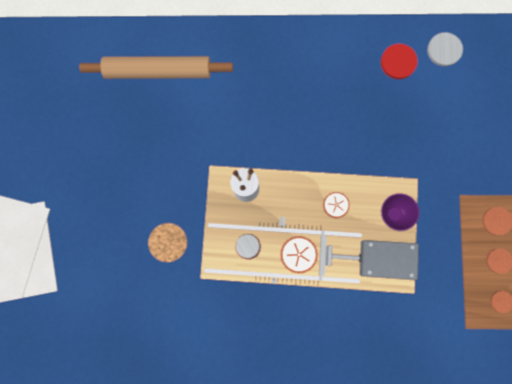

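The lane holds the large medallion (top view 299,254), so the broad plate near (282,221) is the mark. The jar is at (248,246), the mat at (168,243), the tin at (245,184), the bowl at (400,212) and the spare at (337,205).

```bash
cat > h.py <<'E'
import numpy as np,cv2,pickle
def f(c): return c["frame"].shape[0]/2/np.tan(np.radians(c["vertical_fov"]/2))
def ray(c,uv,z):
    uv=np.atleast_2d(uv).astype(float);F=f(c);R=np.array(c["R"]);t=np.array(c["t"])
    d=np.c_[(uv[:,0]-c["cx"])/F,(uv[:,1]-c["cy"])/F,np.ones(len(uv))]@R
    o=-R.T@t
    return (o+d*((z-o[2])/d[:,2])[:,None])[:,:2]
def proj(c,X):
    p=np.atleast_2d(X)@np.array(c["R"]).T+c["t"];F=f(c)
    return p[:,:2]/p[:,2:]*F+[c["cx"],c["cy"]]
def blob(m,roi=None):
    m=m.astype(np.uint8)
    if roi:
        k=np.zeros_like(m);x0,y0,x1,y1=roi;k[y0:y1,x0:x1]=1;m=m*k
    cs=cv2.findContours(m,cv2.RETR_EXTERNAL,cv2.CHAIN_APPROX_NONE)[0]
    return max(cs,key=cv2.contourArea)
E
python3 - <<'E'
from h import *
d=pickle.load(open("cams0.pkl","rb"));c=d["top"]
im=c["frame"];hsv=cv2.cvtColor(im,cv2.COLOR_RGB2HSV)
nb=~((hsv[...,0]>100)&(hsv[...,0]<125)&(hsv[...,1]>120))
b=blob(nb,(190,150,430,310))
ap=cv2.approxPolyDP(b,6,True)[:,0];print("board px",ap.tolist());print(ray(c,ap,.015).round(4))
m=blob(nb,(140,215,195,270));e=cv2.fitEllipse(m);print("mat",e,ray(c,e[0],.004))
# jar/top details
big=cv2.resize(im[160:300,195:425],None,fx=3.4,fy=3.4,interpolation=cv2.INTER_CUBIC);cv2.imwrite("pics/top_crop.png",big[:,:,::-1])
E
```

```text
board px [[208, 166], [201, 279], [415, 292], [416, 177]]
[[ 0.6631  0.1498]
 [ 0.404   0.1612]
 [ 0.3788 -0.3166]
 [ 0.638  -0.3276]]
mat ((167.18763732910156, 242.09727478027344), (39.66865539550781, 40.69843292236328), 40.06924057006836) [[0.48705609 0.24225986]]
```

View pics/top_crop.png

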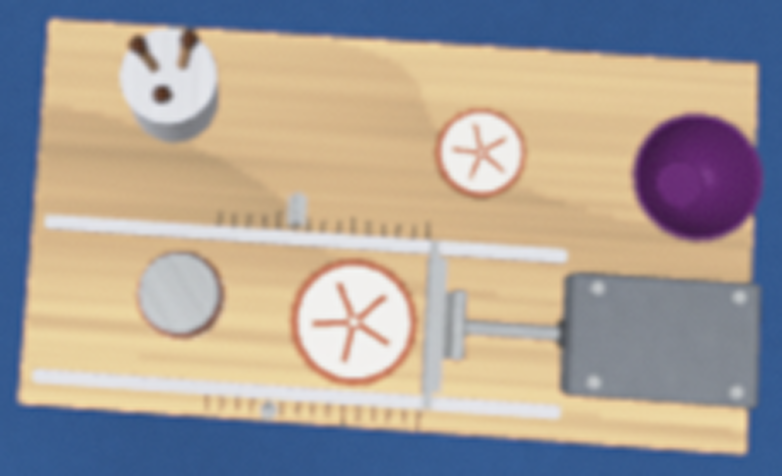

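```bash
cat >> h.py <<'E'
_W=np.array([[.6631,.1498],[.404,.1612],[.3788,-.3166],[.638,-.3276]]);_G=np.array([[.19,.2],[-.07,.2],[-.07,-.28],[.19,-.28]])
def rigid(G,W):
    g=G-G.mean(0);w=W-W.mean(0);a=np.arctan2((g[:,0]*w[:,1]-g[:,1]*w[:,0]).sum(),(g*w).sum())
    R=np.array([[np.cos(a),-np.sin(a)],[np.sin(a),np.cos(a)]]);return a,R,W.mean(0)-R@G.mean(0)
yaw,RG,OG=rigid(_G,_W)
def g2w(p): return np.atleast_2d(p)@RG.T+OG
def w2g(p): return (np.atleast_2d(p)-OG)@RG
E
python3 - <<'E'
from h import *
from scipy.spatial.transform import Rotation as Ro
d=pickle.load(open("cams0.pkl","rb"));c=d["top"]
print("yaw",np.degrees(yaw),OG,"res",(g2w(_G)-_W).round(4).tolist())
for n,u,z in [("jar",(180,293),.105),("mark",(296.5,209),.045),("marktop?",(296,197),.045),("post",(268,408),.055),("ptrR",(430,242),.035),("ptrL",(423,405),.035),("tabback",(463,325),.077),("tin",(169,75),.115),("med",(354,322),.025),("hous",(566,330),.055),("spare",(481,152),.025)]:
    p=ray(c,np.array(u)/3.4+[195,160],z);print(n,p.round(4),w2g(p).round(4))
print("mat g",w2g([.48706,.24226]))
T=Ro.from_rotvec([-4.28719787e-01, -3.11177922e+00,  2.79957862e-03]).as_matrix();print(T.round(3))
E
```

```text
Traceback (most recent call last):
NameError: name '_G' is not defined. Did you mean: 'RG'?
```

Run:
```python
from h import *
from h import _G,_W
from scipy.spatial.transform import Rotation as Ro
d=pickle.load(open("cams0.pkl","rb"));c=d["top"]
print("yaw",np.degrees(yaw),OG,"res",(g2w(_G)-_W).round(4).tolist())
for n,u,z in [("jar",(180,293),.105),("mark",(296.5,209),.045),("marktop?",(296,197),.045),("post",(268,408),.055),("ptrR",(430,242),.035),("ptrL",(423,405),.035),("tabback",(463,325),.077),("tin",(169,75),.115),("med",(354,322),.025),("hous",(566,330),.055),("spare",(481,152),.025)]:
    p=ray(c,np.array(u)/3.4+[195,160],z);print(n,p.round(4),w2g(p).round(4))
print("mat g",w2g([.48706,.24226]))
T=Ro.from_rotvec([-4.28719787e-01, -3.11177922e+00,  2.79957862e-03]).as_matrix();print(T.round(3))
```

```text
yaw -2.891816456648903 [ 0.46306942 -0.04032392] res [[-0.0002, 0.0], [-0.0008, 0.0018], [0.0002, 0.0002], [0.0007, -0.002]]
jar [[0.4754 0.0525]] [[0.0076 0.0933]]
mark [[ 0.5323 -0.0209]] [[0.0682 0.0229]]
marktop? [[ 0.5402 -0.0206]] [[0.076  0.0236]]
post [[ 0.4043 -0.0023]] [[-0.0606  0.035 ]]
ptrR [[ 0.5119 -0.1086]] [[ 0.0522 -0.0657]]
ptrL [[ 0.4063 -0.1029]] [[-0.0536 -0.0654]]
tabback [[ 0.4573 -0.124 ]] [[-0.0016 -0.0838]]
tin [[0.6092 0.06  ]] [[0.1409 0.1075]]
med [[ 0.4596 -0.0593]] [[-0.0025 -0.0191]]
hous [[ 0.4548 -0.1922]] [[-0.0006 -0.1521]]
spare [[ 0.5725 -0.1441]] [[ 0.1145 -0.0981]]
mat g [[0.00970359 0.2834344 ]]
[[-0.963  0.27  -0.001]
 [ 0.27   0.963 -0.002]
 [ 0.    -0.002 -1.   ]]
```

>>> {"op": "apply_moves", "data": {"delta_pos": [[0,0,0],[0,0,0],[-2.83,-4.235,0],[-2.83,-4.235,0],[-2.83,-4.235,0],[-2.83,-4.235,0],[-2.83,-4.235,0],[-2.83,-4.235,0]], "twist": [-0.112,-0.112,0,0,0,0,0,0], "gripper": 9.3}}

```text
t: 1.1
tool_pos: [0.3195, 0.3139, 0.2433]
orientation: [-0.078, -3.14, 0.0]
force: [1.1, 0.1, -0.2]
opening: 0.0931
gripper_force: 0.0
```

>>> {"op": "apply_moves", "data": {"delta_pos": [[-2.83,-4.235,0],[-2.83,-4.235,0],[-2.83,-4.235,0],[-2.83,-4.235,0],[-2.83,-4.235,0],[0,0,0],[0,0,0]], "twist": [0,0,0,0,0,0,0]}}

```text
t: 1.98
tool_pos: [0.4495, 0.0971, 0.2432]
orientation: [-0.079, -3.139, -0.001]
force: [0.1, 1.0, -0.5]
opening: 0.0927
gripper_force: 0.0
```

```bash
cat >> h.py <<'E'
from scipy.spatial.transform import Rotation as Ro
def to(s,xy,z):  # cm in tool axes to reach world
    return (Ro.from_rotvec(s["orientation"]).as_matrix().T@(np.r_[xy,z]-s["tool_pos"])*100).round(2)
def snap(n,name):
    from plant import robot
    c=robot.read_camera(n);cv2.imwrite(f"pics/{name}.png",c["frame"][:,:,::-1]);pickle.dump(c,open(name+".pkl","wb"));return c
E
python3 - <<'E'
from h import *
from plant import robot
s=robot.read_state();T=Ro.from_rotvec(s["orientation"]).as_matrix();print(s["t"],s["tool_pos"],T.round(4))
print("angle y",np.degrees(np.arctan2(T[1,1],T[0,1])), "want",90+np.degrees(yaw),to(s,[.4754,.0525],.081))
c=snap("wrist","w1");print(c["R"],c["t"],proj(c,[.4754,.0525,.105]),proj(c,[.5323,-.0209,.045]))
E
```

```text
1.975 [0.44949196 0.09714295 0.2432403 ] [[-9.987e-01  5.060e-02 -1.100e-03]
 [ 5.060e-02  9.987e-01  4.000e-04]
 [ 1.100e-03  3.000e-04 -1.000e+00]]
angle y 87.10158629289374 want 87.1081835433511 [-2.83 -4.33 16.22]
[[ 4.90870074e-02  9.98794237e-01  7.33645217e-04]
 [ 9.54943712e-01 -4.71471487e-02  2.93018181e-01]
 [ 2.92699459e-01 -1.36827957e-02 -9.56106588e-01]] [-0.1192103  -0.45869978  0.26177947] [[216.383015   214.17968887]] [[173.20167091 238.99649516]]
```

View pics/w1.png

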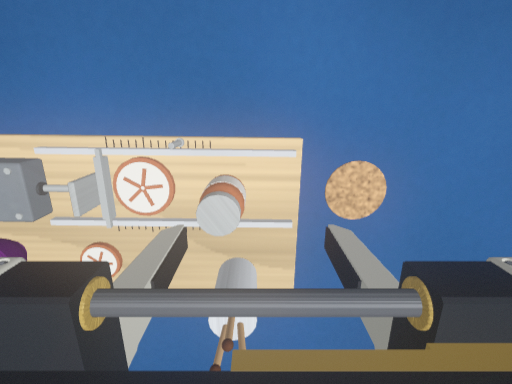

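The wrist view shows the jar top at (219,213), 3 px from its predicted (216,214), and the mat clear at (356,190). The position holds, so I'm descending.

>>> {"op": "apply_moves", "data": {"delta_pos": [[-2.83,-4.3,0],[0,0,4],[0,0,4],[0,0,4],[0,0,3],[0,0,1.2],[0,0,0]], "twist": [0,0,0,0,0,0,0]}}

```text
t: 2.9
tool_pos: [0.4755, 0.0534, 0.0814]
orientation: [-0.076, -3.139, -0.0]
force: [-0.2, -0.2, -0.4]
opening: 0.0931
gripper_force: 0.0
```

>>> {"op": "apply_moves", "data": {"delta_pos": [[0,0,0],[0,0,0],[0,0,0],[0,0,0],[0,0,0],[0,0,0]], "twist": [0,0,0,0,0,0], "gripper": 4.5, "squeeze": 15}}

```text
t: 3.65
tool_pos: [0.4763, 0.0526, 0.082]
orientation: [0.078, 3.14, 0.0]
force: [0.2, 0.5, 3.4]
opening: 0.0552
gripper_force: 15.0
```

Run:
```python
from h import *
from plant import robot
s=robot.read_state();print(s["t"],s["tool_pos"],s["opening"],s["gripper_force"],s["force"])
c=pickle.load(open("w1.pkl","rb"));hsv=cv2.cvtColor(c["frame"],cv2.COLOR_RGB2HSV)
m=(hsv[...,0]<100)|(hsv[...,1]<100);e=cv2.fitEllipse(blob(m,(318,155,395,222)));print(e,ray(c,e[0],.004),proj(c,[.487,.2423,.004]))
p=ray(c,e[0],.004)[0];print(to(s,(p+[.487,.2423])/2,s["tool_pos"][2]))
```

```text
3.65 [0.47634867 0.05261746 0.08198291] 0.05522521532069304 15.00029361457564 [0.24286464 0.45137788 3.44250489]
((355.2482604980469, 189.6670684814453), (57.03244400024414, 63.56895446777344), 56.99967575073242) [[0.48613388 0.24157463]] [[355.71060946 190.21016832]]
[-0.08 18.96  0.  ]
```

>>> {"op": "apply_moves", "data": {"delta_pos": [[0,0,-2],[0,0,-3],[0,4.74,0],[0,4.74,0],[0,4.74,0],[-0.08,4.74,0],[0,0,0],[0,0,0]], "twist": [0,0,0,0,0,0,0,0]}}

```text
t: 4.65
tool_pos: [0.4856, 0.2414, 0.1307]
orientation: [-0.077, -3.139, 0.002]
force: [0.4, 0.3, -3.2]
opening: 0.055
gripper_force: 15.0
```

>>> {"op": "apply_moves", "data": {"delta_pos": [[0,0,2],[0,0,2],[0,0,1],[0,0,0.5],[0,0,0.2],[0,0,0.2],[0,0,0.1],[0,0,0]], "twist": [0,0,0,0,0,0,0,0]}}

```text
t: 5.65
tool_pos: [0.4864, 0.242, 0.0718]
orientation: [0.078, 3.14, 0.0]
force: [-0.5, -0.0, -1.9]
opening: 0.0553
gripper_force: 15.0
```

>>> {"op": "apply_moves", "data": {"delta_pos": [[0,0,0.05],[0,0,0.05],[0,0,0]], "twist": [0,0,0]}}

```text
t: 6.02
tool_pos: [0.4864, 0.2419, 0.071]
orientation: [0.078, 3.14, 0.0]
force: [-1.5, 0.1, 1.5]
opening: 0.0555
gripper_force: 15.0
```

>>> {"op": "apply_moves", "data": {"delta_pos": [[0,0,0],[0,0,0],[0,0,0],[0,0,0],[0,0,0],[0,0,0]], "twist": [0,0,0,0,0,0], "gripper": 9.3}}

```text
t: 6.78
tool_pos: [0.4863, 0.2419, 0.0706]
orientation: [0.078, 3.141, -0.0]
force: [0.1, -0.1, -0.2]
opening: 0.0927
gripper_force: 0.0
```

>>> {"op": "apply_moves", "data": {"delta_pos": [[0,0,-4],[0,0,-4],[0,0,-5],[0,0,-5],[0,-4.5,0],[0,-5,0],[0,0,0],[0,0,0]], "twist": [0,0,0,0,0,0,0,0]}}

```text
t: 7.78
tool_pos: [0.4816, 0.1472, 0.2507]
orientation: [0.08, 3.14, 0.001]
force: [0.4, 0.5, 0.3]
opening: 0.093
gripper_force: 0.0
```

Run:
```python
from h import *
from plant import robot
s=robot.read_state();print(s["t"],s["tool_pos"])
c=snap("scene","s2");w=snap("top","t2")
a=c["frame"][100:320,80:350];b=w["frame"][160:300,140:420]
a=cv2.resize(a,(540,440));b=cv2.resize(b,(560,280))
o=np.zeros((600,600,3),np.uint8);o[:320,:393]=cv2.resize(a,(393,320));o[320:600,:560]=b
cv2.imwrite("pics/c2.png",o[:,:,::-1])
```

```text
7.775 [0.48164247 0.14715264 0.25072883]
```

View pics/c2.png

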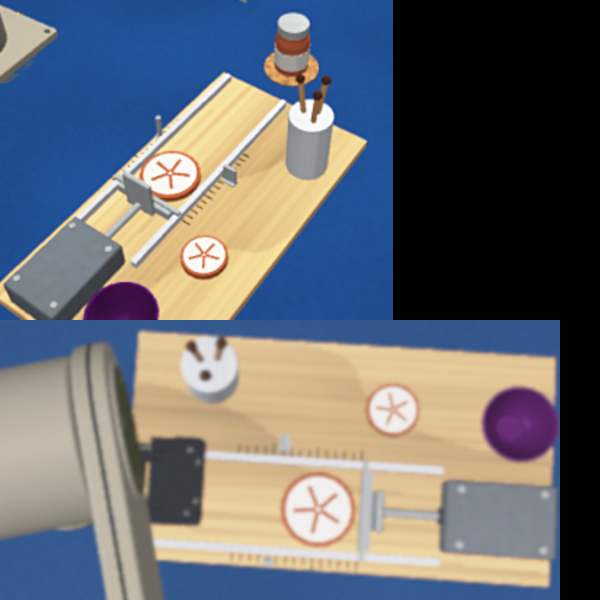

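The jar stands centred on the mat and nothing else has moved. Next I'll hover behind the tab with the fingers closed.

Run:
```python
from h import *
from plant import robot
s=robot.read_state()
p=g2w([[-.001,-.115]])[0];print(p,to(s,p,.22))
```

```text
[ 0.45626891 -0.15512703] [  1.04 -30.38   3.05]
```

>>> {"op": "apply_moves", "data": {"delta_pos": [[0.3,-5,0],[0.3,-5,0],[0.24,-5,0],[0.2,-5,0],[0,-5,0],[0,-5.38,0],[0,0,1.5],[0,0,1.5]], "twist": [0,0,0,0,0,0,0,0], "gripper": 0, "squeeze": 20}}

```text
t: 8.88
tool_pos: [0.4563, -0.155, 0.2195]
orientation: [-0.078, -3.14, -0.001]
force: [0.3, -0.1, 0.2]
opening: 0.0175
gripper_force: 0.0
```

Run:
```python
from h import *
from plant import robot
s=robot.read_state();print(s["t"],s["tool_pos"],s["opening"])
c=snap("wrist","w3");p=g2w([[-.001,-.115],[0.07,0.023]]);print(to(s,p[0],.072))
for X in ([*g2w([0.07,.023])[0],.045],[*g2w([0.053,-.065])[0],.035],[*g2w([0,-.085])[0],.077]):print(proj(c,X))
cv2.imwrite("pics/w3b.png",cv2.resize(c["frame"],(800,600))[:,:,::-1])
```

```text
8.875 [ 0.45630444 -0.15501701  0.21953727] 0.01745183135498055
[-0.   -0.02 14.75]
[[362.92097386 235.08957265]]
[[293.79429119 219.64138408]]
[[282.84345466 189.54977781]]
```

View pics/w3b.png

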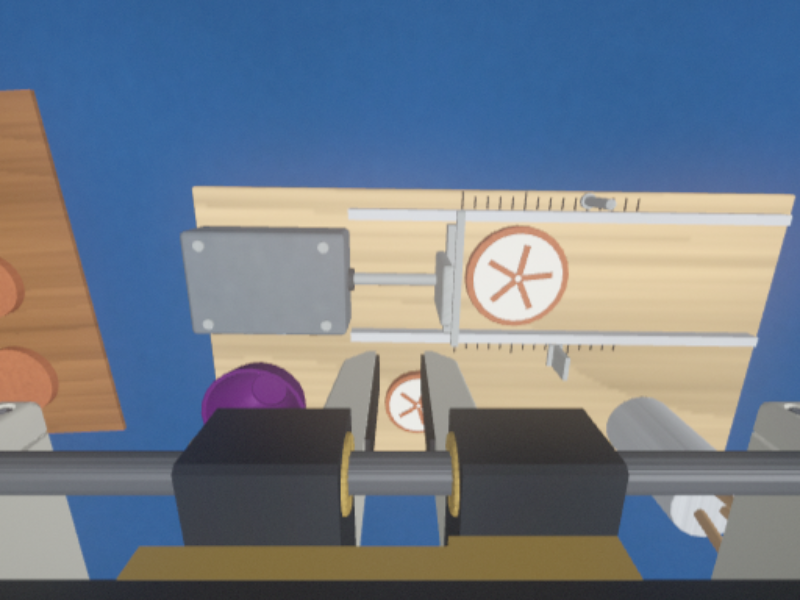

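The view shows the tab at about (445,278) with clear space behind it over the rod, and the broad plate at about (557,360). I'm going down into the gap.

>>> {"op": "apply_moves", "data": {"delta_pos": [[0,0,0],[0,0,3],[0,0,3],[0,0,3],[0,0,3],[0,0,2],[0,0,0.75],[0,0,0]], "twist": [0,0,0,0,0,0,0,0]}}

```text
t: 9.93
tool_pos: [0.4563, -0.1554, 0.0734]
orientation: [0.077, 3.141, 0.0]
force: [0.5, -0.1, 0.3]
opening: 0.0003
gripper_force: 0.0
```

>>> {"op": "apply_moves", "data": {"delta_pos": [[0,0.5,0],[0,0.3,0],[0,0.2,0],[0,0.2,0],[0,0.2,0],[0,0.2,0],[0,0,0],[0,0,0]], "twist": [0,0,0,0,0,0,0,0]}}

```text
t: 10.92
tool_pos: [0.4569, -0.1401, 0.0732]
orientation: [0.078, 3.141, -0.0]
force: [0.1, -1.6, 0.3]
opening: 0.0005
gripper_force: 1.0
```

>>> {"op": "apply_moves", "data": {"delta_pos": [[0,0.5,0],[0,0.8,0],[0,1,0],[0,1,0],[0,1,0],[0,1,0],[0,0.7,0],[0,0.4,0]], "twist": [0,0,0,0,0,0,0,0]}}

```text
t: 11.92
tool_pos: [0.4607, -0.0759, 0.0733]
orientation: [0.077, 3.139, -0.002]
force: [2.9, -7.0, -3.4]
opening: 0.0004
gripper_force: 3.3
```

>>> {"op": "apply_moves", "data": {"delta_pos": [[0,0.3,0],[0,0.3,0],[0,0,0],[0,0,0]], "twist": [0,0,0,0]}}

```text
t: 12.42
tool_pos: [0.4609, -0.07, 0.0734]
orientation: [0.078, 3.139, -0.001]
force: [2.5, -6.2, -1.4]
opening: 0.0007
gripper_force: 2.8
```

Run:
```python
from h import *
from plant import robot
s=robot.read_state();print(s["t"],s["tool_pos"],w2g(s["tool_pos"][:2]),s["force"])
a=snap("top","t4");b=snap("wrist","w4")
for c,k in((a,"top"),(b,"wrist")):
    P=[[*g2w([x,y])[0],z] for x,y,z in((.06,-.004,.035),(.07,.023,.045))];print(k,proj(c,P).round(1).tolist())
q=proj(a,P[1])[0].astype(int);A=cv2.resize(a["frame"][q[1]-30:q[1]+70,q[0]-50:q[0]+60],None,fx=5,fy=5,interpolation=cv2.INTER_CUBIC);print("top crop org",q-[50,30])
q=proj(b,P[1])[0].astype(int);print("w",q)
o=np.zeros((500,800,3),np.uint8);o[:500,:550]=A
B=b["frame"][q[1]-60:q[1]+65,q[0]-40:q[0]+22];B=cv2.resize(B,None,fx=4,fy=4,interpolation=cv2.INTER_CUBIC);o[:B.shape[0],552:552+B.shape[1]]=B[:500,:248]
cv2.imwrite("pics/c4.png",o[:,:,::-1])
```

```text
12.425 [ 0.46092669 -0.07001042  0.07336534] [[-0.00064231 -0.0297568 ]] [ 2.53271173 -6.21922057 -1.40101986]
top [[293.9, 226.2], [282.2, 220.7]]
wrist [[288.2, 299.1], [324.4, 318.9]]
top crop org [232 190]
w [324 318]
```

View pics/c4.png

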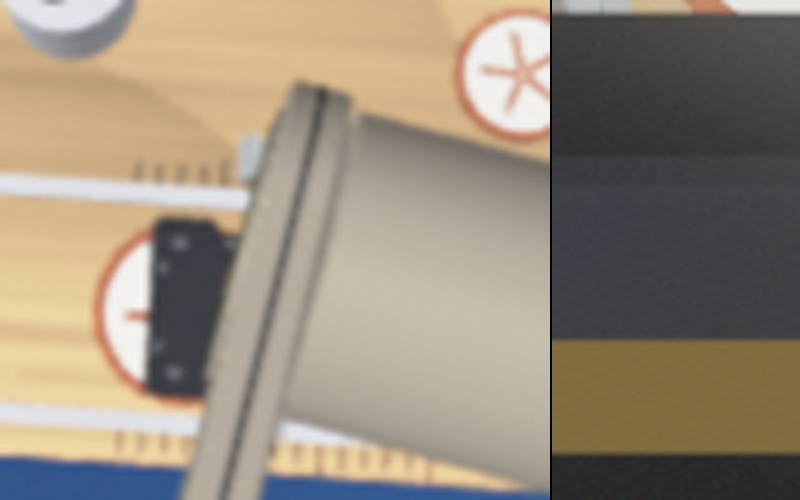

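In the top crop the plate is at (250,157) and the medallion's front edge at about (97,314). The arm hides the pointer there and the gripper hides the plate in the wrist view, so I'll check the scene camera and refine the plate.

Run:
```python
from h import *
s=snap("scene","s5");w=pickle.load(open("w4.pkl","rb"));w3=pickle.load(open("w3.pkl","rb"));t=pickle.load(open("cams0.pkl","rb"))["top"]
W=lambda x,y,z:[*g2w([x,y])[0],z]
o=np.zeros((600,800,3),np.uint8)
def put(c,cen,hw,hh,f,x,y):
    cen=np.round(cen).astype(int);A=c["frame"][cen[1]-hh:cen[1]+hh,cen[0]-hw:cen[0]+hw]
    A=cv2.resize(A,None,fx=f,fy=f,interpolation=cv2.INTER_CUBIC);o[y:y+A.shape[0],x:x+A.shape[1]]=A;print((x,y),"org",cen-[hw,hh],f)
put(s,proj(s,W(.06,.01,.035))[0],40,30,5,0,0)
put(w3,proj(w3,W(.07,.023,.03))[0],25,20,8,400,0)
put(w,proj(w,W(-.055,0.01,.035))[0],40,25,5,0,330)
put(t,proj(t,W(.07,.023,.045))[0],20,13,10,400,330)
cv2.imwrite("pics/c5.png",o[:,:,::-1])
```

```text
(0, 0) org [190 190] 5
(400, 0) org [334 210] 8
(0, 330) org [276 129] 5
(400, 330) org [262 208] 10
```

View pics/c5.png

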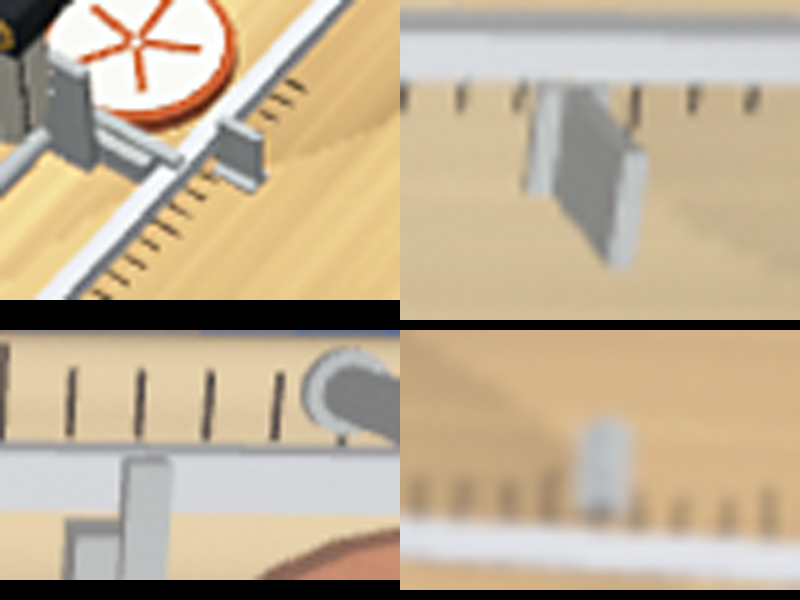

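The plate's top strip is at crop (628,208) in the earlier wrist view. The left pointer arm's front edge is at crop (172,462) in the current wrist view.

Run:
```python
from h import *
w=pickle.load(open("w4.pkl","rb"));w3=pickle.load(open("w3.pkl","rb"));t=pickle.load(open("cams0.pkl","rb"))["top"];t4=pickle.load(open("t4.pkl","rb"));s5=pickle.load(open("s5.pkl","rb"))
g=lambda n,c,u,z:print(n,(w2g(ray(c,u,z))*1000).round(1))
g("mark w3",w3,(362.5,236),.045)
g("mark w3 ends",w3,[(363.1,228.8),(361.8,243.5)],.045)
g("mark top",t,(282.4,221.3),.03)
g("mark scene top ends",s5,[(190+221/5,190+122/5),(190+262/5,190+150/5)],.045)
g("ptr w4",w,(310.4,155.4),.035)
g("ptr scene tip",s5,(190+184/5,190+158/5),.035)
g("post w4",w,(276+348/5,129+62/5),.055)
g("ptr home w3",w3,[(464*.64,212*.64),(459*.64,345*.64)],.035)
g("med front t4",t4,(232+97/5,190+314/5),.025)
g("rail tick refs w4",w,[(276+70/5,129+100/5),(276+140/5,129+100/5),(276+278/5,129+100/5)],.015)
```

```text
mark w3 [[71.3 22.6]]
mark w3 ends [[61.2 22.2]
 [82.  23. ]]
mark top [[69.9 22. ]]
mark scene top ends [[64.3 20.3]
 [85.6 17.6]]
ptr w4 [[-53.9   6.5]]
ptr scene tip [[57.9  3.8]]
post w4 [[-65.4  22.4]]
ptr home w3 [[-54.1 -66. ]
 [ 54.6 -65. ]]
med front t4 [[-4.3 87.8]]
rail tick refs w4 [[-55.3  -4.7]
 [-55.4   5.5]
 [-55.4  25.8]]
```

>>> {"op": "apply_moves", "data": {"delta_pos": [[0,0.3,0],[0,0.4,0],[0,0.4,0],[0,0.3,0],[0,0,0],[0,0,0],[0,0,0]], "twist": [0,0,0,0,0,0,0]}}

```text
t: 13.45
tool_pos: [0.4617, -0.0562, 0.0734]
orientation: [0.078, 3.139, -0.002]
force: [4.7, -6.7, -2.5]
opening: 0.0003
gripper_force: 3.2
```

Run:
```python
from h import *
from plant import robot
st=robot.read_state();print(st["t"],st["tool_pos"],w2g(st["tool_pos"][:2]))
s=snap("scene","s6");w=snap("wrist","w6");t=snap("top","t6")
W=lambda x,y,z:[*g2w([x,y])[0],z]
o=np.zeros((600,800,3),np.uint8)
def put(c,cen,hw,hh,f,x,y):
    cen=np.round(cen).astype(int);A=c["frame"][cen[1]-hh:cen[1]+hh,cen[0]-hw:cen[0]+hw]
    A=cv2.resize(A,None,fx=f,fy=f,interpolation=cv2.INTER_CUBIC);o[y:y+A.shape[0],x:x+A.shape[1]]=A;print((x,y),"org",cen-[hw,hh],f)
put(s,proj(s,W(.065,.02,.035))[0],25,20,8,0,0)
put(w,proj(w,W(-.055,0.02,.035))[0],25,20,8,400,0)
put(t,proj(t,W(.0,.08,.025))[0],40,25,5,0,330)
cv2.imwrite("pics/c6.png",o[:,:,::-1])
```

```text
13.45 [ 0.46173414 -0.05623513  0.07341841] [[-0.00053085 -0.01595831]]
(0, 0) org [210 198] 8
(400, 0) org [285 134] 8
(0, 330) org [215 226] 5
```

View pics/c6.png

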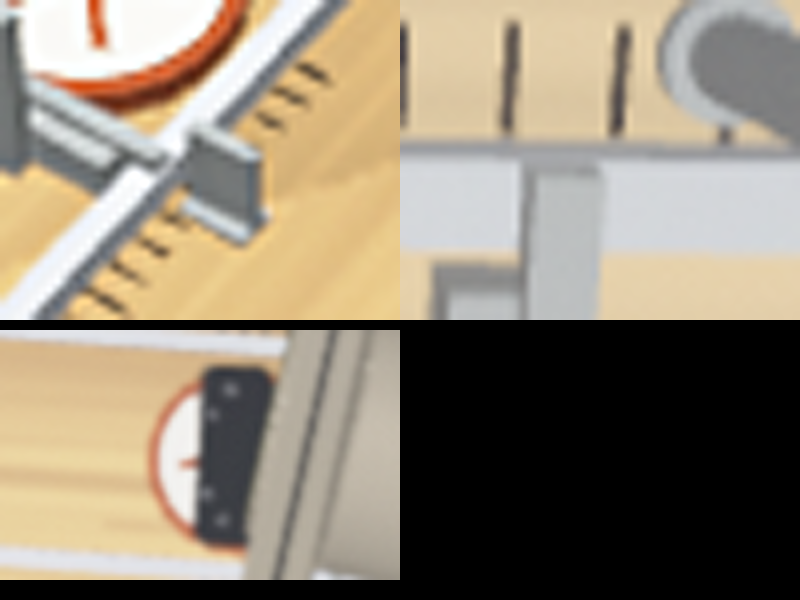

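The scene crop shows the pointer's front edge reaching (170,155), just short of the plate, whose top runs (200,120)–(262,155). In the wrist crop the arm's front edge is at (605,165).

Run:
```python
from h import *
s=pickle.load(open("s6.pkl","rb"));w=pickle.load(open("w6.pkl","rb"));t=pickle.load(open("t6.pkl","rb"));w3=pickle.load(open("w3.pkl","rb"))
g=lambda n,c,u,z:print(n,(w2g(ray(c,u,z))*1000).round(1).tolist())
S=lambda *p:np.array(p)/8+[210,198]
g("ptr w6",w,(310.6,154.6),.035)
g("ptr scene",s,S((35,78),(168,154)),.035)
g("plate top, back/front edge mid",s,S((228,140),(234,133)),.045)
g("flange: back corner, far corner",s,S((247,243),(270,213)),.017)
g("med front",t,(245,252.4),.025)
g("w3 flange left edge/dark-light edge",w3,np.array([(134,190),(160,190)])/8+[334,210],.016)
```

```text
ptr w6 [[-54.4, 20.4]]
ptr scene [[16.2, 18.8], [58.3, 17.4]]
plate top, back/front edge mid [[72.8, 22.7], [72.8, 25.3]]
flange: back corner, far corner [[82.1, 17.0], [81.4, 28.0]]
med front [[-4.2, 102.2]]
w3 flange left edge/dark-light edge [[82.1, 18.4], [82.0, 23.0]]
```

>>> {"op": "apply_moves", "data": {"delta_pos": [[0,0.2,0],[0,0.2,0],[0,0,0],[0,0,0],[0,0,0],[0,0,0],[0,0,0],[0,0,0]], "twist": [0,0,0,0,0,0,0,0]}}

```text
t: 14.6
tool_pos: [0.4619, -0.0523, 0.0734]
orientation: [0.078, 3.139, -0.002]
force: [4.2, -6.9, -3.6]
opening: 0.0003
gripper_force: 3.3
```

Run:
```python
from h import *
from plant import robot
st=robot.read_state();print(st["t"],w2g(st["tool_pos"][:2]))
s=snap("scene","s7")
o=cv2.resize(s["frame"][190:240,205:265],None,fx=10,fy=10,interpolation=cv2.INTER_CUBIC)
W=lambda x,y,z:[*g2w([x,y])[0],z]
print(((proj(s,[W(.02,.0226,.035),W(.058,.0226,.035)])-[205,190])*10).round())
cv2.imwrite("pics/c7.png",o[:,:,::-1])
```

```text
14.6 [[-0.0005201  -0.01203114]]
[[120. 174.]
 [274. 255.]]
```

View pics/c7.png

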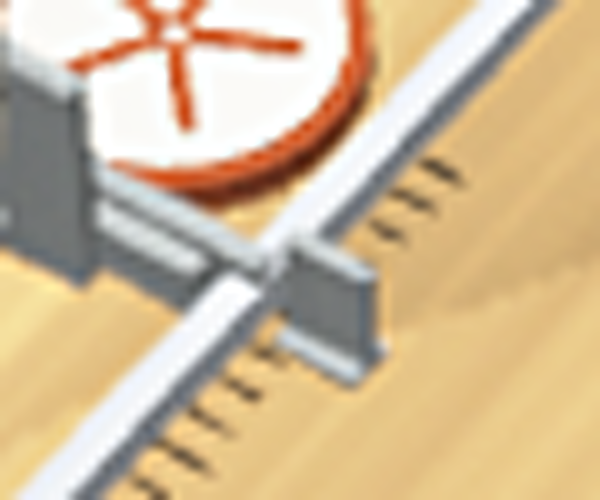

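The pointer's front edge in the crop lies on the line predicted for the mark ((120,174) to (274,255)), and it has paused there for over 0.7 s. I'm easing it home.

>>> {"op": "apply_moves", "data": {"delta_pos": [[0,0,0],[0,-0.3,0],[0,-0.6,0],[0,-0.8,0],[0,-0.8,0],[0,-0.8,0],[0,-0.8,0],[0,-0.8,0]], "twist": [0,0,0,0,0,0,0,0]}}

```text
t: 15.65
tool_pos: [0.4589, -0.1013, 0.0733]
orientation: [0.078, 3.14, 0.0]
force: [0.6, -4.4, 1.8]
opening: 0.0006
gripper_force: 1.7
```

>>> {"op": "apply_moves", "data": {"delta_pos": [[0,-0.8,0],[0,-0.8,0],[0,-0.8,0],[0,-0.6,0],[0,-0.4,0],[0,-0.3,0],[0,-0.2,0],[0,-0.2,0]], "twist": [0,0,0,0,0,0,0,0]}}

```text
t: 16.65
tool_pos: [0.4566, -0.1418, 0.073]
orientation: [-0.078, -3.14, -0.0]
force: [0.3, -0.2, -0.2]
opening: 0.0002
gripper_force: 0.1
```

>>> {"op": "apply_moves", "data": {"delta_pos": [[0,-0.2,0],[0,-0.2,0],[0,-0.2,0],[0,-0.3,0],[0,-0.4,0],[0,0,0],[0,0,0]], "twist": [0,0,0,0,0,0,0]}}

```text
t: 17.52
tool_pos: [0.4561, -0.155, 0.0731]
orientation: [-0.079, -3.141, -0.0]
force: [-0.1, 0.0, 0.1]
opening: 0.0009
gripper_force: 0.0
```

Contact is released and the force is zero. I'll lift clear and check.

>>> {"op": "apply_moves", "data": {"delta_pos": [[0,0,-2],[0,0,-4],[0,0,-4],[0,0,-4],[0,0,-4],[0,0,0],[0,0,0]], "twist": [0,0,0,0,0,0,0]}}

```text
t: 18.4
tool_pos: [0.456, -0.1548, 0.2526]
orientation: [-0.078, -3.14, -0.0]
force: [0.2, 0.2, -0.2]
opening: 0.0006
gripper_force: 0.0
```

Run:
```python
from h import *
s=snap("scene","s8")
o=cv2.resize(s["frame"][120:360,60:360],(750,600),interpolation=cv2.INTER_CUBIC)
cv2.imwrite("pics/c8.png",o[:,:,::-1])
hsv=cv2.cvtColor(s["frame"],cv2.COLOR_RGB2HSV);P=proj(s,[[*g2w([0,.065])[0],.025]])[0];print(P)
x,y=P.astype(int);F=s["frame"].astype(int);m=((F.min(2)>200))
W=lambda a,b,z:[*g2w([a,b])[0],z]
print(((proj(s,[W(0,-.085,.077),W(.058,-.065,.035),W(0,.0647,.025)])-[60,120])*2.5).round())
```

```text
[221.67191735 193.71274809]
[[280. 262.]
 [363. 313.]
 [404. 185.]]
```

View pics/c8.png

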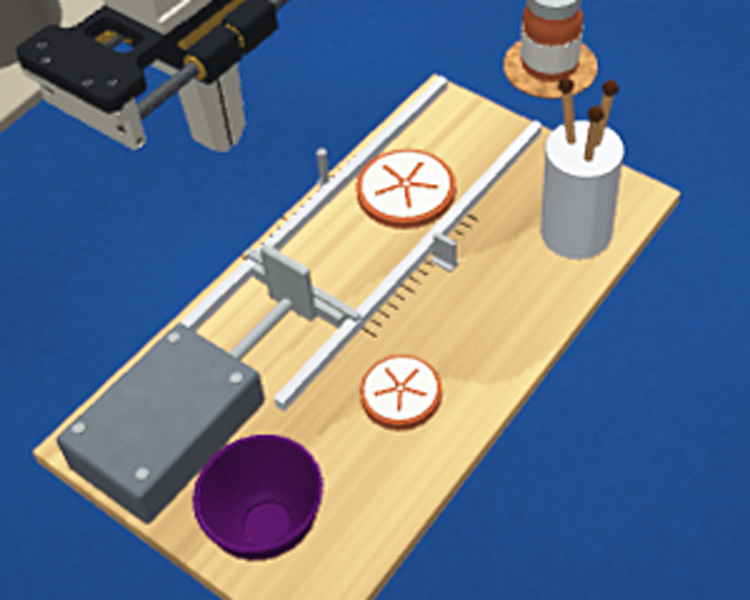

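The slide is home, with its tab top at about (287,263). The medallion centre is at (405,184), as predicted (404,185). The jar is on the mat, and the tin, bowl and spare medallion have not moved.

```bash
python3 -c "
from plant import robot
print(robot.close_job())"
```

```text
the job is handed in; nothing more can be done
None
```

I handed the job in at about 18 s: by camera, the jar is on the mat, the large medallion is at the broad mark, the slide is home, and the tin, bowl and spare look unmoved; no verdict came back.

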